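Shut, latch and start the vacuum sealer

ROBOT

A 6-joint arm with a two-finger parallel gripper is mounted at the origin on the work surface. World frame = base frame: x ahead of the robot, y to its left, z up, the work surface at z = 0. Lengths are in m, angles in rad, forces in N, time in s.
With the tool pointing down it reaches from about 0.325 to 0.875 m from the base axis. Payload 4.4 kg.
Tool frame: the origin (TCP) lies on the centre line of the jaws, within the pads' length; the fingertips stand 8 mm ahead of it and the grasp point (between the pads) lies 11 mm behind it (manip.tips_ahead is the distance from the TCP to the fingertips, in m); z points along the fingers, y is the line along which they close (so a half turn about z gives the same grasp; the last joint's range is limited). The gripper opens to 85 mm and grips with 20 to 120 N. Pads are 22 mm wide; open, the fingers measure 114 mm over their backs; the gripper's body (76 mm by 85 mm) begins 54 mm behind the grasp point. The pads swing forward as they close: fully open they stand 13 mm farther back than shut.
Start: joints at [1.141, 0.207, 1.542, -0, 1.393, -0.15], TCP at [0.158, 0.553, 0.239] pointing down, gripper open.
Joint ranges: [-2.73, 2.73], [-0.86, 2.22], [0.23, 2.46], [-1.11, 4.25], [0.08, 2.63], [-2.82, 2.82]. Speed limits (rad/s): [2.79, 2.79, 3.14, 3.14, 3.14, 3.14].

INTERFACE

Orientations are given as a rotation vector (axis times angle).
In Python, from bench import sensors, vision, workorder, manip gives the robot as it stands. The module is installed in compiled form; this text tells all that it offers.
- The arm moves only by the tool arm_command, never from a script. Its arguments are lists of equal length, an entry for each row: "linear": the shift along the tool's x, y, z in cm, a list of three; "delta_rot": the turn, a rotation vector about the tool's x, y, z in rad, a list of three. A call has 1 to 20 rows; each row is the pose to reach, as a shift and turn from the pose commanded when the call began, along the tool's axes at that moment; what a row does not reach only later rows make up. A row lasts 1/10 s, in which the tool goes at most 50 mm and 8.59 degrees, less where a joint would pass 70% of its speed; a pose out of reach is approached as far as the arm can. A call with a gripper value outside its range is refused whole. "jaw" is the closure, from 0 (fully open) to 1 (shut), set as the call begins (left out, the last holds). The fingers move at their own pace and stop on an object; "grip_force" is the grip in N (left out, the last holds). Time passes only in rows, so rows that repeat a pose let the fingers close. It gives the time, the measured TCP pose, the force, the opening and the grip force at its end, in the units of the state.
- sensors.get_state(): the state, without advancing time (a new reading comes with each control period).
- vision.grab_frame(name): name is "scene" or "top" or "wrist"; returns the picture (400x640x3 uint8, red, green, blue); there is no depth.
- vision.camera_info(name): a dict with "fov_y" (degrees; the focal length in pixels is half the picture's height over the tangent of half this angle, whatever the lens; pixels are square), "cx", "cy" (the principal point, pixels), "R" (3x3) and "t" (3): a world point X has camera coordinates R X + t; the wrist camera has in their place "T_tool_cam" (4x4, takes a point from camera to tool coordinates, whose origin is the TCP and whose axes are the flange's). Camera axes: x right, y down, z forward; pixel columns grow to the right and rows downward; lengths in m; the calibration is good to about 2 mm. A picture is of the moment at which its call begins: read the wrist's pose just before it. camera_info takes no time and is no camera call.
- workorder.job_done(): hands the job in; it is judged then, once.
Trained networks look in the newest picture that a camera, given by its name, has taken for a name from the list of things; names that differ only in an ending like _2 or _b are one class to them, and where a whole thing is asked for, a point or a joint stands for the part that bears it (a point fixed in the world has none). Each returns a list of dicts, best first, with "conf" (0 to 1); they miss things now and then, are a little off and sometimes report something else, mostly with a low value. They report only what shows in the picture. A call takes as long as a camera call. They do not tell look-alikes from the thing itself.
- vision.cut_out(camera, label): "pixels" (400x640 bool, what is visible of it) and "extent" ([left, top, width, height] in pixels, round what is visible of it).
The state is a dict: "t": time; "joint_pos": joint angles; "qvel": joint speeds; "effort": joint torques, N m; "ee_pos": TCP position; "tool_rot": TCP orientation; "contact_force": force on the tool from outside, world axes, zero at the start; "wrist_torque": the same for the moment, N m; "opening": finger opening in m; "grip_force": force on a finger pad.
Only numpy, scipy, OpenCV 4.12 (cv2) and the standard library are available. Lean on these libraries where they do the work, as an engineer would, in place of code of your own. Each camera call takes 0.05 s, during which the arm holds its last target. There are 200 camera calls.

TASK

Start the vacuum sealer with the jar in it: swing its open lid down until it is fully shut, without slamming it, then slide the steel latch all the way across over the lid's tongue, and only then press the larger of the two round buttons fully down, keep it down for about a second and let it spring back up. Do not press the smaller button, do not slide the latch before the lid is shut, and leave the jar standing in the chamber and the bottle, pepper mill and bowl where they are.

Things in the scene. Friction and masses are not known exactly. Their poses are not given: they have to be found in the camera images.
- sealer: chamber vacuum sealer, fixed to the counter: a low aluminium box 320 (x) x 340 (y) x 100 mm high. Origin: centre of its underside; x points from its front deck to its rear hinge, y along its width, z up. Its front 100 mm (x -160 to -60 mm) is a flat deck at z = 100 mm that carries the latch and the buttons; behind it is the open chamber (x -60 to 120 mm, floor at z = 20 mm)
- lid (a joint): angle of the sealer's lid (rad): 0 = fully shut, lying flat on the chamber rim; grows as the front edge rises, up to 1.3. A stiff hinge: it stays where it is left. The lid is a clear window in a dark steel frame, 330 mm wide, 14 mm thick, reaching 200 mm from the hinge axis, with a flat steel tongue 50 mm wide, 6 mm thick, reaching 28 mm further at the middle of its front edge
- lid_hinge (a point): point on the lid's hinge axis, at mid-width: 135 mm behind the sealer's origin (+x), 104 mm above the counter; the axis runs along the sealer's y. The lid's outer face lies 11 mm to the outside of this axis. Its frame turns with the lid
- lid_edge (a point): middle of the lid's front edge, on its outer (upper) face, 200 mm from the hinge axis; moves with the lid, at 115 mm above the counter when shut
- latch (a joint): slide of the latch (m): 0 = fully open, 0.060 = fully across (over the lid's tongue); grows as the latch moves towards the sealer's +y; light friction (about 2.5 N), stays where it is left
- latch_fin (a point): centre of the top of the latch's upright fin. The latch is a steel plate on the deck, 90 mm long (sealer's y), 34 mm wide (x), with its upper face 116 mm above the counter; at its middle stands a fin 14 mm thick (y), 34 mm wide (x), with its top 147 mm above the counter. Frame axes as the sealer's. It lies on the sealer's -y half, 95 mm in front of the origin
- start (a joint): travel of the large button (m): 0 = up, 0.008 = fully down; about 6 N holds it down, a spring returns it
- start_top (a point): centre of the top face of the large start button: a round steel cap 42 mm in diameter, in a flat black housing of 58 mm, on the deck; when up its top is 122 mm above the counter and 10 mm above its housing. It moves down with the button. The two buttons stand side by side, 65 mm apart on the +y half of the deck, in either order
- vent (a joint): travel of the small button (m): 0 = up, 0.008 = fully down; not to be pressed
- vent_top (a point): centre of the top face of the small vent button: a round steel cap 24 mm in diameter in a black housing of 40 mm, as high as the large one
- jar: low white jar with a steel cap, 90 mm in diameter, 66 mm high, standing in the chamber; origin: centre of its underside, z up. It fits under the shut lid
- wine: green wine bottle with a white label, 74 mm in diameter, 290 mm high, standing beside the sealer; origin: centre of its underside, z up
- mill: dark wooden pepper mill, 56 mm in diameter, 160 mm high, standing beside the sealer; origin: centre of its underside, z up
- bowl: white bowl, 140 mm across the rim, 65 mm high, on the counter beside the sealer; origin: centre of its underside, z up
Mind the look-alikes: they are no part of the job. Of the things shaped like the mill, the wooden one is meant.

How it is judged:
By the outcome, as a careful person would: the job done as asked, in the order asked, and still so for the second after the job is handed in, with the robot touching nothing.
It also fails if it takes over 54 s, if anything falls off the work surface, if the arm or the gripper's body presses on something with over 40 N, if the wrist force passes 120 N, or if a joint passes its speed limit or range.

## Working session

There is one attempt and no reset: what is moved stays moved. The work goes in short steps, Python scripts to look and compute and a tool call to move; the robot and the scene stay as the last step left them, time stands still between calls to the robot, and variables do not carry over. Pictures are saved under pics/ and viewed, at most 10 in all, crops included, and the job is handed in when it is done.

Besides the shell and the picture viewer there is one more tool, called as name(argument=value, ...) on one line, values as JSON. arm_command: Moves the arm, as the interface text tells. Its arguments: {"type":"object","properties":{"linear":{"type":"array","items":{"type":"array","items":{"type":"number"}}},"delta_rot":{"type":"array","items":{"type":"array","items":{"type":"number"}}},"jaw":{"type":"number"},"grip_force":{"type":"number"}},"required":["linear","delta_rot"]}

```bash
mkdir -p pics; cat > h.py <<'E'
import numpy as np, cv2
from scipy.spatial.transform import Rotation as Ro
from bench import sensors, vision, workorder, manip
def cam(n):
    c=vision.camera_info(n); f=200/np.tan(np.radians(c['fov_y'])/2)
    if 'R' in c: R=np.array(c['R']);t=np.array(c['t'])
    else:
        s=sensors.get_state(); T=np.eye(4);T[:3,:3]=Ro.from_rotvec(s['tool_rot']).as_matrix();T[:3,3]=s['ee_pos']
        W=np.linalg.inv(T@np.array(c['T_tool_cam']));R=W[:3,:3];t=W[:3,3]
    return f,c['cx'],c['cy'],R,t
def ray(C,u,v,z):
    f,cx,cy,R,t=C; o=-R.T@t; d=R.T@np.array([(u-cx)/f,(v-cy)/f,1]); return o+d*(z-o[2])/d[2]
def proj(C,X):
    f,cx,cy,R,t=C; p=np.atleast_2d(X)@R.T+t; return p[:,:2]/p[:,2:]*f+[cx,cy]
def save(n,im,s=1):
    cv2.imwrite('pics/'+n+'.png',cv2.resize(im[...,::-1],None,fx=s,fy=s))
E
python3 - <<'E'
from h import *
s=sensors.get_state(); print(s['t'],s['ee_pos'],s['tool_rot'])
for n in ('top','scene'):
    C=cam(n); save(n,vision.grab_frame(n)); print(n,C[0],-C[3].T@C[4])
    for l in ('sealer','lid','latch','start','vent','jar','wine','mill','bowl'):
        for d in vision.cut_out(n,l)[:3]:
            ys,xs=np.nonzero(d['pixels']); print(l,round(d['conf'],2),d['extent'],xs.mean().round(1),ys.mean().round(1),ray(C,xs.mean(),ys.mean(),.12).round(3))
E
```

```text
0.0 [0.15793994 0.55209151 0.23809195] [-0.43641879 -3.11046196  0.0035374 ]
top 484.68062956260155 [0.50156566 0.00242363 1.33306027]
sealer 0.67 [270.6, 138.6, 143.4, 74.8] 339.1 174.3 [ 0.685 -0.033  0.12 ]
sealer 0.64 [264.8, 133.0, 160.3, 154.6] 347.6 206.7 [ 0.603 -0.055  0.12 ]
lid 0.9 [266.2, 138.1, 152.0, 69.1] 339.0 174.1 [ 0.685 -0.033  0.12 ]
lid 0.19 [265.6, 132.7, 160.1, 158.4] 347.8 206.7 [ 0.603 -0.055  0.12 ]
latch 0.56 [364.3, 227.4, 36.3, 22.6] 380.6 237.5 [ 0.526 -0.137  0.12 ]
vent 0.45 [300.0, 263.0, 10.9, 6.6] 305.2 264.1 [0.459 0.05  0.12 ]
jar 0.61 [313.5, 195.0, 34.6, 24.9] 331.3 206.3 [ 0.604 -0.014  0.12 ]
wine 0.89 [187.1, 183.0, 50.7, 37.2] 212.3 197.3 [0.625 0.286 0.12 ]
wine 0.72 [268.7, 138.2, 148.8, 70.8] 339.0 174.0 [ 0.686 -0.033  0.12 ]
wine 0.47 [215.1, 255.3, 51.6, 51.1] 239.4 280.6 [0.417 0.213 0.12 ]
mill 0.9 [441.2, 178.6, 31.9, 25.2] 456.1 192.6 [ 0.64  -0.327  0.12 ]
mill 0.88 [470.2, 153.5, 34.2, 26.3] 485.5 165.2 [ 0.71  -0.403  0.12 ]
mill 0.8 [435.0, 140.8, 31.3, 26.2] 448.6 152.6 [ 0.742 -0.31   0.12 ]
bowl 0.58 [216.0, 253.8, 50.0, 52
[... 254 characters left out ...]
.87 [257.0, 214.6, 18.9, 33.5] 265.1 230.9 [ 0.531 -0.142  0.12 ]
start 0.78 [266.6, 174.3, 16.0, 17.9] 271.6 182.8 [ 0.481 -0.014  0.12 ]
vent 0.4 [271.9, 159.0, 8.9, 8.2] 276.3 162.6 [0.462 0.049 0.12 ]
jar 0.51 [308.4, 205.4, 6.6, 20.1] 309.1 215.3 [ 0.608 -0.062  0.12 ]
wine 0.8 [351.9, 68.4, 30.0, 88.5] 366.5 115.2 [0.622 0.307 0.12 ]
mill 0.89 [191.5, 318.7, 35.0, 39.7] 206.5 338.6 [ 0.538 -0.402  0.12 ]
mill 0.86 [252.6, 324.4, 33.9, 34.1] 272.8 339.6 [ 0.66  -0.351  0.12 ]
mill 0.69 [310.2, 333.2, 25.3, 35.4] 321.3 353.0 [ 0.759 -0.336  0.12 ]
bowl 0.73 [264.8, 109.9, 44.9, 41.5] 290.6 129.7 [0.446 0.168 0.12 ]
bowl 0.29 [228.1, 114.7, 145.4, 184.5] 311.7 224.9 [ 0.624 -0.084  0.12 ]
```

View pics/top.png

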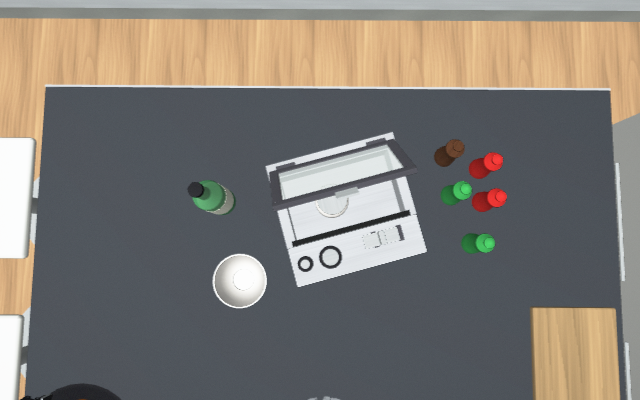

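View pics/scene.png

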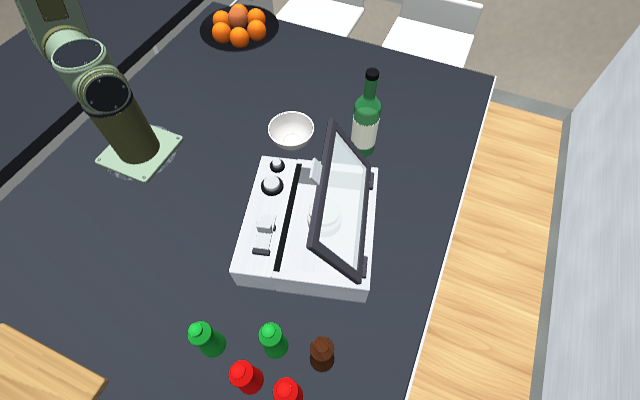

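Top view: large button at (331,257), small one at (306,264), latch at about (380,238). The lid's front edge runs from (274,203) to (416,172), with its tongue at (346,191). Possible mix-ups are large vs small button, and the brown mill (449,152) vs the red and green ones at (490,160), (458,192), (490,200) and (482,243). I'll check both with enlarged crops.

```bash
python3 - <<'E'
from h import *
a=cv2.imread('pics/top.png')[125:295,255:435]; b=cv2.imread('pics/scene.png')[110:310,220:390]
cv2.imwrite('pics/topc.png',cv2.resize(a,None,fx=4,fy=3.5*4/3.5,interpolation=cv2.INTER_CUBIC)[:600])
cv2.imwrite('pics/scc.png',cv2.resize(b,None,fx=3,fy=3,interpolation=cv2.INTER_CUBIC))
E
```

```text
(no output)
```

View pics/topc.png

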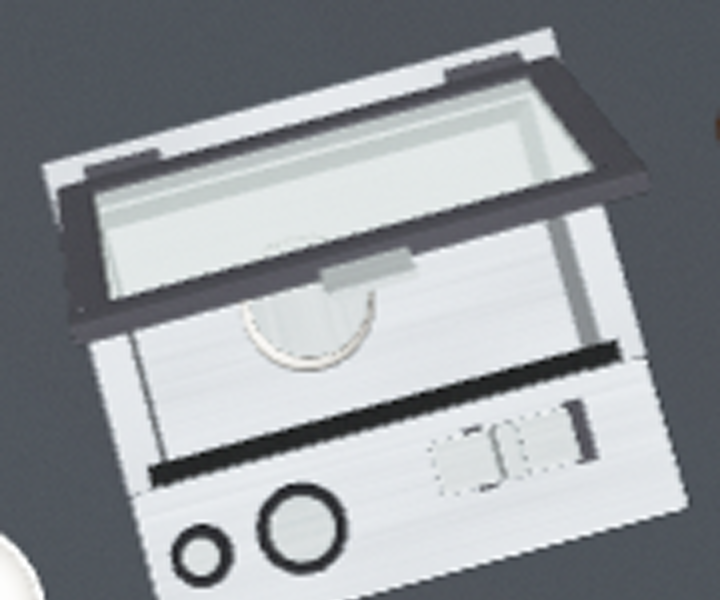

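View pics/scc.png

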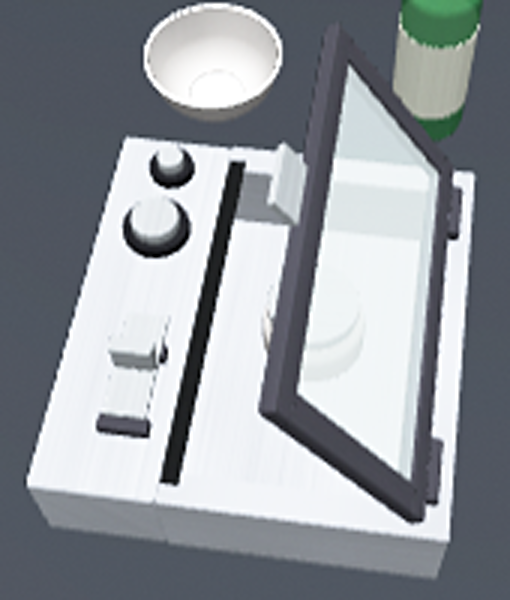

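```bash
cat > fit.py <<'E'
from h import *
from scipy.optimize import least_squares
C={n:cam(n) for n in('top','scene')}
T=lambda u,v:('top',255+u/4,125+v/4); S=lambda u,v:('scene',220+u/3,110+v/3)
fx=[(T(688,507),(-.16,-.17,.1)),(T(552,28),(.16,-.17,.1)),(T(42,165),(.16,.17,.1)),(S(28,488),(-.16,-.17,.1)),(S(125,138),(-.16,.17,.1)),(S(475,173),(.16,.17,.1))]
lid=[(T(80,340),.165),(T(648,193),-.165),(S(262,408),-.165),(S(335,25),.165)]
def W(p,L):
    c,s=np.cos(p[2]),np.sin(p[2]); return np.array([p[0]+c*L[0]-s*L[1],p[1]+s*L[0]+c*L[1],L[2]])
def lidpt(a,r,y,h): return (.135-r*np.cos(a)+h*np.sin(a),y,.104+r*np.sin(a)+h*np.cos(a))
def res(p):
    o=fx+[(q,lidpt(p[3],.2,y,-.003)) for q,y in lid]
    o+=[(T(302,527),(p[4],p[5],.122)),(S(160,215),(p[4],p[5],.122)),(T(203,553),(p[4],p[5]+.065,.122)),(S(172,157),(p[4],p[5]+.065,.122)),(S(142,330),(-.095,p[6],.147))]
    return np.concatenate([proj(C[q[0]],W(p,L))[0]-q[1:] for q,L in o])
if __name__=='__main__':
    r=least_squares(res,[.6,-.05,.25,1,-.11,.05,-.08],loss='soft_l1');p=r.x
    print(p.round(4),res(p).round(1).reshape(-1,2).tolist()); np.save('p.npy',p)
    print('edge',W(p,lidpt(p[3],.2,0,.011)).round(4),'start',W(p,(p[4],p[5],.122)).round(4),'fin',W(p,(-.095,p[6],.147)).round(4))
    print('fin top px',proj(C['top'],W(p,(-.095,p[6],.147))))
E
python3 fit.py
```

```text
[ 0.6035 -0.0504  0.2735  1.0021 -0.1082  0.0698 -0.0533] [[0.4, -1.5], [-0.8, -1.6], [-0.2, -1.5], [-1.3, -1.4], [-0.1, -1.3], [0.0, -0.2], [-1.4, -0.4], [0.8, -2.9], [-0.7, 1.4], [-2.5, -0.6], [0.0, -1.1], [-1.8, 0.2], [-0.5, -0.6], [-0.6, -0.5], [-2.5, -0.2]]
edge [ 0.6387 -0.0405  0.2784] start [ 0.4805 -0.0123  0.122 ] fin [ 0.5265 -0.1274  0.147 ]
fin top px [[377.92159255 237.21325257]]
```

```bash
cat >> fit.py <<'E'
def goto(pts):
    """local (x,y,z_tcp) points -> shifts in tool axes (cm) and turn to make tool x = -sealer x"""
    p=np.load('p.npy'); s=sensors.get_state(); R=Ro.from_rotvec(s['tool_rot']).as_matrix()
    c,sn=np.cos(p[2]),np.sin(p[2]); D=np.array([[-c,-sn,0],[-sn,c,0],[0,0,-1]]).T
    D=np.column_stack([[-c,-sn,0],[-sn,c,0],[0,0,-1]])
    print('t',s['t'],'turn',Ro.from_matrix(R.T@D).as_rotvec().round(3),'F',np.round(s['contact_force'],1),'loc',np.round(D.T@(np.array(s['ee_pos'])-[p[0],p[1],0])*[-1,1,-1],4))
    for L in pts: print(np.round(R.T@(W(p,L)-s['ee_pos'])*100,2).tolist())
E
python3 - <<'E'
from fit import *
print(manip.tips_ahead)
goto([(.10,0,.37)])
C=cam('top');print('wine base', ray(C,225,203,.0))
E
```

```text
0.008
t 1.0 turn [-0.     0.    -0.552] F [-0.1 -0.3 -0.5] loc [-0.2658  0.701   0.2393]
[-67.92, -40.49, -13.07]
wine base [0.62095132 0.27868245 0.        ]
```

arm_command(linear=[[0, 0, -5], [0, 0, -10], [-4, -2, -13], [-8, -5, -13], [-12, -7.5, -13], [-16, -10, -13], [-20, -12.5, -13], [-24, -15, -13], [-28, -17, -13], [-32, -19, -13], [-36, -21.5, -13], [-40, -24, -13], [-44, -26.5, -13], [-48, -29, -13], [-52, -31, -13], [-56, -33.5, -13], [-60, -36, -13], [-64, -38.5, -13], [-68, -40.5, -13], [-68, -40.5, -13]], delta_rot=[[0, 0, -0.1], [0, 0, -0.2], [0, 0, -0.3], [0, 0, -0.4], [0, 0, -0.5], [0, 0, -0.552], [0, 0, -0.552], [0, 0, -0.552], [0, 0, -0.552], [0, 0, -0.552], [0, 0, -0.552], [0, 0, -0.552], [0, 0, -0.552], [0, 0, -0.552], [0, 0, -0.552], [0, 0, -0.552], [0, 0, -0.552], [0, 0, -0.552], [0, 0, -0.552], [0, 0, -0.552]], jaw=1)

```text
t: 3.0
ee_pos: [0.7029, -0.0289, 0.3651]
tool_rot: [0.418, -3.11, 0.001]
contact_force: [0.1, -0.4, -0.8]
opening: -0.0004
grip_force: 0.0
```

```bash
python3 - <<'E'
from fit import *
p=np.load('p.npy'); pts=[]
for d,a in [(.03,p[3])]+[(0,a) for a in np.linspace(1,-.02,18)]:
    L=lidpt(a,.18,0,.011+d); pts.append((L[0]+.011,0,L[2]+.008))
goto(pts)
s=sensors.get_state(); print(s['joint_pos'],s['opening'])
save('wr1',vision.grab_frame('wrist'))
E
```

```text
t 3.0 turn [-0.    -0.004 -0.006] F [ 0.1 -0.4 -0.8] loc [ 0.1015 -0.0062  0.3651]
[1.76, 0.61, 7.95]
[4.32, 0.6, 9.59]
[5.24, 0.59, 10.15]
[6.14, 0.59, 10.76]
[6.99, 0.58, 11.43]
[7.8, 0.58, 12.14]
[8.57, 0.57, 12.91]
[9.28, 0.57, 13.72]
[9.95, 0.56, 14.57]
[10.57, 0.56, 15.45]
[11.13, 0.56, 16.38]
[11.64, 0.55, 17.33]
[12.09, 0.55, 18.32]
[12.48, 0.55, 19.33]
[12.81, 0.55, 20.36]
[13.07, 0.55, 21.41]
[13.27, 0.55, 22.47]
[13.41, 0.54, 23.54]
[13.48, 0.54, 24.62]
[-1.63222796e-01  4.34203144e-01  9.94384427e-01 -1.75899422e-03
  1.71623862e+00 -2.00153988e+00] -0.00040847441921011105
```

View pics/wr1.png

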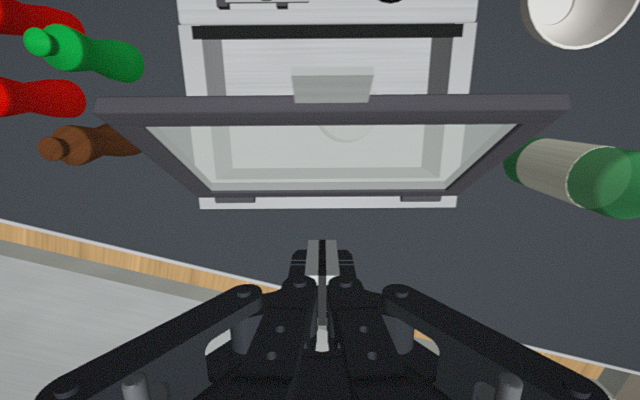

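The wrist view shows the fingers behind the lid and centred on it (322 against 333), with the tongue at (332,85). Next I go to a standoff just off the outer face.

arm_command(linear=[[0.6, 0, 2.7], [1.2, 0, 5.4], [1.8, 0, 8], [1.8, 0, 8], [1.8, 0, 8]], delta_rot=[[0, 0, 0], [0, 0, 0], [0, 0, 0], [0, 0, 0], [0, 0, 0]])

```text
t: 3.55
ee_pos: [0.6828, -0.0275, 0.29]
tool_rot: [-0.429, 3.112, 0.001]
contact_force: [-0.8, -0.2, 1.2]
opening: 0.0003
grip_force: 0.0
```

```bash
python3 - <<'E'
from fit import *
p=np.load('p.npy'); pts=[]
for a in np.linspace(1,-.02,19):
    L=lidpt(a,.18,0,.011); pts.append((L[0]+.011,0,L[2]+.008))
goto(pts)
E
```

```text
t 3.55 turn [0.    0.    0.001] F [-0.8 -0.2  1.2] loc [0.0825 0.0006 0.29  ]
[2.45, -0.06, 2.06]
[3.32, -0.06, 2.58]
[4.17, -0.06, 3.15]
[4.98, -0.06, 3.77]
[5.76, -0.06, 4.44]
[6.5, -0.06, 5.14]
[7.19, -0.06, 5.89]
[7.85, -0.06, 6.68]
[8.45, -0.06, 7.5]
[9.01, -0.06, 8.36]
[9.52, -0.06, 9.24]
[9.98, -0.06, 10.15]
[10.39, -0.06, 11.09]
[10.74, -0.06, 12.05]
[11.04, -0.06, 13.03]
[11.28, -0.06, 14.02]
[11.47, -0.06, 15.02]
[11.6, -0.06, 16.04]
[11.67, -0.06, 17.06]
```

arm_command(linear=[[1.2, 0, 1], [2.4, 0, 2], [2.9, 0, 2.3], [3.3, 0, 2.6], [3.7, 0, 2.85], [4.2, 0, 3.15], [4.6, 0, 3.45], [5, 0, 3.8], [5.4, 0, 4.1], [5.8, 0, 4.45], [6.15, 0, 4.8], [6.5, 0, 5.15], [6.85, 0, 5.5], [7.2, 0, 5.9], [7.5, 0, 6.3], [7.85, 0, 6.7], [8.15, 0, 7.1], [8.45, 0, 7.5], [8.75, 0, 7.95], [9, 0, 8.35]], delta_rot=[[0, 0, 0], [0, 0, 0], [0, 0, 0], [0, 0, 0], [0, 0, 0], [0, 0, 0], [0, 0, 0], [0, 0, 0], [0, 0, 0], [0, 0, 0], [0, 0, 0], [0, 0, 0], [0, 0, 0], [0, 0, 0], [0, 0, 0], [0, 0, 0], [0, 0, 0], [0, 0, 0], [0, 0, 0], [0, 0, 0]])

```text
t: 5.55
ee_pos: [0.5961, -0.0529, 0.2053]
tool_rot: [0.428, -3.112, -0.0]
contact_force: [0.1, 0.5, 2.4]
opening: 0.0003
grip_force: 0.7
```

```bash
python3 - <<'E'
from fit import *
p=np.load('p.npy'); pts=[]
for a in np.linspace(.49,-.02,10):
    L=lidpt(a,.18,0,.011); pts.append((L[0]+.011,0,L[2]+.008))
goto(pts)
save('wr2',vision.grab_frame('wrist'))
E
```

```text
t 5.55 turn [ 0.    -0.001 -0.   ] F [0.1 0.5 2.4] loc [-0.0079 -0.0005  0.2053]
[-0.02, 0.05, -0.11]
[0.49, 0.05, 0.77]
[0.95, 0.05, 1.68]
[1.35, 0.05, 2.62]
[1.71, 0.04, 3.58]
[2.0, 0.04, 4.56]
[2.24, 0.04, 5.55]
[2.43, 0.04, 6.56]
[2.56, 0.04, 7.57]
[2.63, 0.04, 8.59]
```

View pics/wr2.png

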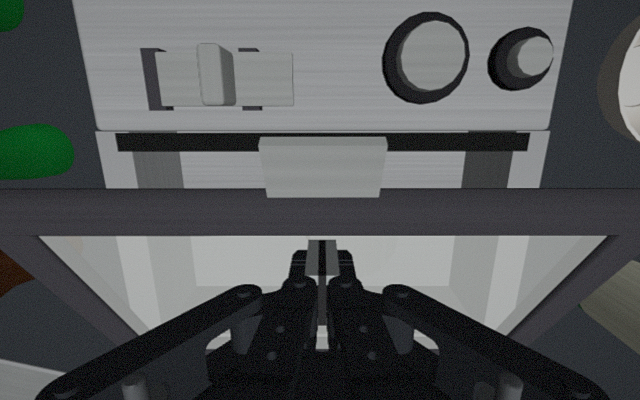

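The lid is following the fingers: its edge is at row 212 and the tongue at (323,165). The latch fin top is at about (208,73), the start cap at (433,57) and the small button at (530,55). I'll continue down, slowing near the end.

arm_command(linear=[[0.25, 0, 0.4], [0.5, 0, 0.8], [0.75, 0, 1.25], [0.95, 0, 1.7], [1.15, 0, 2.15], [1.35, 0, 2.6], [1.55, 0, 3.1], [1.7, 0, 3.6], [1.85, 0, 4.1], [2, 0, 4.6], [2.1, 0, 5.1], [2.2, 0, 5.5], [2.3, 0, 5.9], [2.35, 0, 6.3], [2.4, 0, 6.6], [2.45, 0, 6.9], [2.5, 0, 7.2], [2.55, 0, 7.45], [2.55, 0, 7.7], [2.55, 0, 7.9]], delta_rot=[[0, 0, 0], [0, 0, 0], [0, 0, 0], [0, 0, 0], [0, 0, 0], [0, 0, 0], [0, 0, 0], [0, 0, 0], [0, 0, 0], [0, 0, 0], [0, 0, 0], [0, 0, 0], [0, 0, 0], [0, 0, 0], [0, 0, 0], [0, 0, 0], [0, 0, 0], [0, 0, 0], [0, 0, 0], [0, 0, 0]])

```text
t: 7.6
ee_pos: [0.5719, -0.0598, 0.1265]
tool_rot: [0.428, -3.112, 0.0]
contact_force: [-1.4, -0.6, 0.8]
opening: -0.0003
grip_force: 0.5
```

arm_command(linear=[[0, 0, 0.1], [0, 0, 0.2], [0, 0, 0.3], [0, 0, 0.4], [0, 0, 0.5], [0, 0, 0.5]], delta_rot=[[0, 0, 0], [0, 0, 0], [0, 0, 0], [0, 0, 0], [0, 0, 0], [0, 0, 0]])

```text
t: 8.2
ee_pos: [0.572, -0.0597, 0.123]
tool_rot: [0.428, -3.112, 0.0]
contact_force: [-3.3, -0.6, 7.7]
opening: -0.0003
grip_force: 3.6
```

arm_command(linear=[[0, 0, 0.1], [0, 0, 0.2], [0, 0, 0.3], [0, 0, 0.3], [0, 0, 0.3]], delta_rot=[[0, 0, 0], [0, 0, 0], [0, 0, 0], [0, 0, 0], [0, 0, 0]])

```text
t: 8.7
ee_pos: [0.5721, -0.0597, 0.1229]
tool_rot: [0.428, -3.112, 0.001]
contact_force: [-10.4, 1.8, 20.9]
opening: -0.0
grip_force: 10.6
```

arm_command(linear=[[0, 0, -1], [0, 0, -4], [0, 0, -7], [0, 0, -10], [0, 0, -10], [0, 0, -10]], delta_rot=[[0, 0, 0], [0, 0, 0], [0, 0, 0], [0, 0, 0], [0, 0, 0], [0, 0, 0]])

```text
t: 9.3
ee_pos: [0.5726, -0.0597, 0.2195]
tool_rot: [-0.428, 3.11, -0.001]
contact_force: [-0.1, -0.9, -0.0]
opening: -0.0001
grip_force: 0.0
```

```bash
python3 - <<'E'
from fit import *
C=cam('wrist'); im=vision.grab_frame('wrist'); save('wr3',im)
p=np.load('p.npy'); goto([(-.095,-.09,.2)])
for l in ('latch','start','vent'):
    for d in vision.cut_out('wrist',l)[:2]: print(l,d['conf'],d['extent'])
for n,L in [('start',(p[4],p[5],.122)),('fin',(-.095,p[6],.147)),('edge',(-.065,0,.115)),('corner',(-.16,-.17,.1))]: print(n,proj(C,W(p,L)).round(1))
E
```

```text
t 9.35 turn [ 0.001 -0.001 -0.   ] F [ 0.3 -0.3 -0.2] loc [-3.32e-02 -2.00e-04  2.18e-01]
[6.18, -8.98, 1.79]
latch 0.55 [169.8, 88.9, 125.7, 56.1]
latch 0.23 [94.8, 23.5, 459.5, 332.0]
start 0.61 [389.1, 67.9, 60.4, 60.7]
vent 0.66 [487.3, 81.5, 47.4, 37.4]
start [[422.1 101. ]]
fin [[240.  121.9]]
edge [[323.  160.3]]
corner [[88.9 26.8]]
```

View pics/wr3.png

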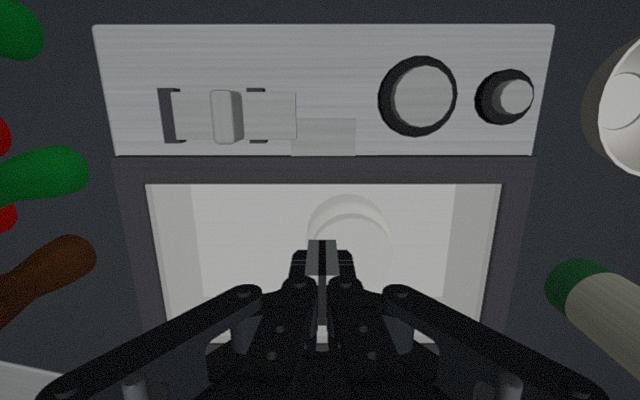

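The lid is shut: its edge lies flat at row 156 and the tongue is at (323,137). The fin top is at about (223,116), the start cap at (423,95) and the vent at (515,97).

```bash
python3 - <<'E'
from fit import *
C=cam('wrist'); p=np.load('p.npy'); c,s=np.cos(p[2]),np.sin(p[2])
for n,u,v,z in [('fin',223,116,.147),('finL',212,116,.147),('plateL',171,116,.116),('plateR',296,116,.116),('tongL',291,137,.107),('tongR',356,137,.107),('start',423,95,.122),('vent',516,97,.122)]:
    d=ray(C,u,v,z)-[p[0],p[1],0]; print(n,(c*d[0]+s*d[1]).round(4),(-s*d[0]+c*d[1]).round(4))
goto([(-.095,-.11,.2),(-.095,-.11,.135)])
E
```

```text
fin -0.1006 -0.0622
finL -0.1006 -0.0691
plateL -0.0999 -0.1091
plateR -0.0999 -0.0186
tongL -0.0841 -0.0234
tongR -0.0841 0.0264
start -0.1141 0.0705
vent -0.1128 0.1355
t 9.5 turn [ 0.002 -0.003 -0.   ] F [-0.4 -0.3 -0.6] loc [-3.390e-02  1.000e-04  2.168e-01]
[6.1, -11.02, 1.67]
[6.08, -11.03, 8.17]
```

arm_command(linear=[[2, -3.7, 0], [4, -7.4, 0], [6.1, -11, 0], [6.1, -11, 2], [6.1, -11, 4.5], [6.1, -11, 7], [6.1, -11, 8.5], [6.1, -11, 8.5], [6.1, -11, 8.5]], delta_rot=[[0, 0, 0], [0, 0, 0], [0, 0, 0], [0, 0, 0], [0, 0, 0], [0, 0, 0], [0, 0, 0], [0, 0, 0], [0, 0, 0]])

```text
t: 10.4
ee_pos: [0.543, -0.182, 0.1336]
tool_rot: [0.428, -3.112, -0.0]
contact_force: [-0.1, 0.1, 1.0]
opening: -0.0002
grip_force: 0.0
```

arm_command(linear=[[0, 0.6, 0], [0, 1.2, 0], [0, 1.8, 0], [0, 2.4, 0], [0, 3, 0], [0, 3.5, 0], [0, 4, 0], [0, 4.5, 0], [0, 5, 0], [0, 5.5, 0], [0, 6, 0], [0, 6.5, 0], [0, 7, 0], [0, 7.4, 0], [0, 7.7, 0], [0, 8, 0], [0, 8, 0]], delta_rot=[[0, 0, 0], [0, 0, 0], [0, 0, 0], [0, 0, 0], [0, 0, 0], [0, 0, 0], [0, 0, 0], [0, 0, 0], [0, 0, 0], [0, 0, 0], [0, 0, 0], [0, 0, 0], [0, 0, 0], [0, 0, 0], [0, 0, 0], [0, 0, 0], [0, 0, 0]])

```text
t: 12.1
ee_pos: [0.5242, -0.1142, 0.1344]
tool_rot: [-0.428, 3.107, -0.031]
contact_force: [7.6, -27.8, -9.0]
opening: -0.0003
grip_force: 14.2
```

```bash
python3 - <<'E'
from fit import *
goto([])
E
```

```text
t 12.1 turn [-0.02   0.002  0.   ] F [  7.6 -27.8  -9. ] loc [-0.0936 -0.0401  0.1344]
```

arm_command(linear=[[0, -0.7, 0], [0, -2, 0], [0, -4, -3], [-3, -4, -8], [-6, -4, -9], [-6, -4, -9], [-6, -4, -9]], delta_rot=[[0, 0, 0], [0, 0, 0], [0, 0, 0], [0, 0, 0], [0, 0, 0], [0, 0, 0], [0, 0, 0]])

```text
t: 12.8
ee_pos: [0.5893, -0.1263, 0.2228]
tool_rot: [0.43, -3.11, -0.003]
contact_force: [-0.9, 0.6, -0.3]
opening: 0.0
grip_force: 0.0
```

```bash
python3 - <<'E'
from fit import *
goto([]); save('wr4',vision.grab_frame('wrist'))
E
```

```text
t 12.8 turn [ 0.002 -0.002  0.001] F [-0.9  0.6 -0.3] loc [-0.0342 -0.0693  0.2228]
```

View pics/wr4.png

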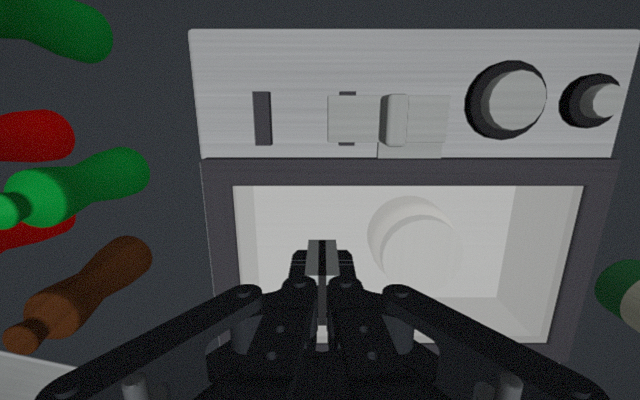

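The latch plate now spans columns 328–449 at row 119, with the fin top at about (397,119), over the tongue at 378–442. I'll work out how far it travelled.

```bash
python3 - <<'E'
from fit import *
C=cam('wrist'); p=np.load('p.npy'); c,s=np.cos(p[2]),np.sin(p[2])
for n,u,v,z in [('fin',397.5,119,.147),('finL',387,119,.147),('plateL',328,119,.116),('plateR',449,119,.116),('start',518,98,.122),('tongL',378,150,.107),('tongR',442,150,.107)]:
    d=ray(C,u,v,z)-[p[0],p[1],0]; print(n,(c*d[0]+s*d[1]).round(4),(-s*d[0]+c*d[1]).round(4))
goto([(-.109,.0695,.18),(-.109,.0695,.13),(-.095,-.065,.22),(-.095,-.065,.126)])
E
```

```text
fin -0.1001 -0.0199
finL -0.1001 -0.0268
plateL -0.0991 -0.0643
plateR -0.0992 0.0258
start -0.1139 0.071
tongL -0.0751 -0.0243
tongR -0.0751 0.0264
t 12.85 turn [ 0.003 -0.004  0.   ] F [-0.6  0.7 -0.1] loc [-0.0353 -0.069   0.2218]
[7.35, 13.84, 4.25]
[7.33, 13.83, 9.25]
[5.97, 0.41, 0.2]
[5.94, 0.38, 9.6]
```

```bash
python3 - <<'E'
from h import *
a=cv2.imread('pics/wr3.png')[80:170,150:370]; b=cv2.imread('pics/wr4.png')[75:165,240:460]; c=vision.grab_frame('scene')[150:310,215:385,::-1]
k=cv2.INTER_CUBIC
l=np.vstack([cv2.resize(a,(440,180*1),interpolation=k),cv2.resize(b,(440,180),interpolation=k)])
c=cv2.resize(c,(360,360),interpolation=k)
cv2.imwrite('pics/mix.png',cv2.resize(np.hstack([l,c]),(800,360)))
E
```

```text
(no output)
```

View pics/mix.png

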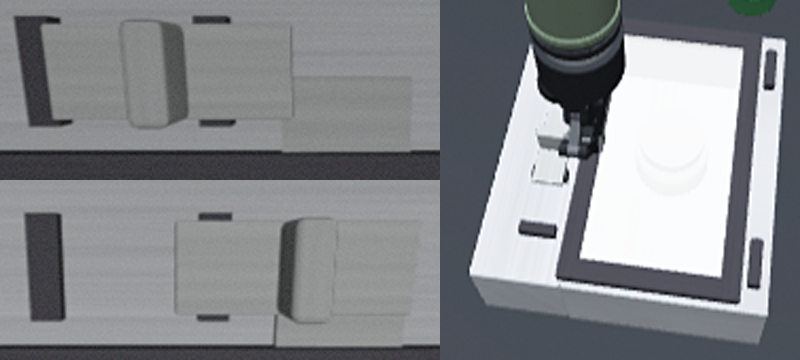

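The plate already lies over the tongue, but travel is only about 43 mm of 60. I'll re-engage lower on the fin and push in small steps, watching the force.

arm_command(linear=[[3, 0.3, 0], [6, 0.3, 0.5], [6, 0.3, 3.5], [6, 0.3, 6.5], [6, 0.3, 9], [6, 0.3, 9.5], [6, 0.3, 9.5]], delta_rot=[[0, 0, 0], [0, 0, 0], [0, 0, 0], [0, 0, 0], [0, 0, 0], [0, 0, 0], [0, 0, 0]])

```text
t: 13.6
ee_pos: [0.5291, -0.14, 0.127]
tool_rot: [0.427, -3.108, -0.004]
contact_force: [0.3, 0.3, -0.1]
opening: 0.0004
grip_force: 0.0
```

arm_command(linear=[[0, 0.6, 0], [0, 1.2, 0], [0, 1.8, 0], [0, 2.2, 0], [0, 2.4, 0], [0, 2.6, 0], [0, 2.6, 0]], delta_rot=[[0, 0, 0], [0, 0, 0], [0, 0, 0], [0, 0, 0], [0, 0, 0], [0, 0, 0], [0, 0, 0]])

```text
t: 14.3
ee_pos: [0.5244, -0.1155, 0.1289]
tool_rot: [-0.428, 3.112, -0.0]
contact_force: [0.1, 0.5, 0.2]
opening: 0.0
grip_force: 0.0
```

```bash
python3 - <<'E'
from fit import *
goto([]); s=sensors.get_state(); print(s['wrist_torque'])
E
```

```text
t 14.3 turn [-0.  0. -0.] F [0.1 0.5 0.2] loc [-0.0938 -0.0414  0.1289]
[ 0.02781904 -0.00601464 -0.00394343]
```

Nothing is touching yet at y = -0.0414, so I go on in small steps.

arm_command(linear=[[0, 0.2, 0], [0, 0.4, 0], [0, 0.6, 0], [0, 0.6, 0]], delta_rot=[[0, 0, 0], [0, 0, 0], [0, 0, 0], [0, 0, 0]])

```text
t: 14.7
ee_pos: [0.5243, -0.1148, 0.1292]
tool_rot: [-0.428, 3.11, -0.016]
contact_force: [4.0, -12.9, -5.2]
opening: -0.0002
grip_force: 6.9
```

```bash
python3 - <<'E'
from fit import *
goto([]); s=sensors.get_state(); print(s['wrist_torque'])
E
```

```text
t 14.7 turn [-0.01   0.001 -0.   ] F [  4.  -12.9  -5.2] loc [-0.0938 -0.0407  0.1292]
[-2.13241323 -0.53965393  0.02919874]
```

```bash
python3 - <<'E'
from fit import *
p=np.load('p.npy'); c,s=np.cos(p[2]),np.sin(p[2])
def loc(q,z):
    d=ray(C[q[0]],q[1],q[2],z)-[p[0],p[1],0]; return (c*d[0]+s*d[1]).round(4),(-s*d[0]+c*d[1]).round(4)
print('top plate R,L',loc(T(434,466),.116),loc(T(577,432),.116),'block end',loc(T(597,445),.106), 'line edge',loc(T(497,458),.147),loc(T(520,450),.147))
print('scene plate -y end',loc(S(128,412),.116),'block',loc(S(123,428),.106),'fin top back/front', loc(S(147,315),.147),loc(S(137,352),.147))
im=cv2.imread('pics/wr4.png'); 
g=cv2.cvtColor(im,cv2.COLOR_BGR2GRAY); print(g[119,240:470:3].tolist())
g=cv2.cvtColor(cv2.imread('pics/wr3.png'),cv2.COLOR_BGR2GRAY); print(g[128,150:310:3].tolist())
E
```

```text
top plate R,L (np.float64(-0.0961), np.float64(-0.0191)) (np.float64(-0.0992), np.float64(-0.1111)) block end (np.float64(-0.1105), np.float64(-0.1225)) line edge (np.float64(-0.1012), np.float64(-0.0549)) (np.float64(-0.1002), np.float64(-0.0698))
scene plate -y end (np.float64(-0.0919), np.float64(-0.1085)) block (np.float64(-0.0952), np.float64(-0.1179)) fin top back/front (np.float64(-0.0881), np.float64(-0.0396)) (np.float64(-0.0888), np.float64(-0.0723))
[153, 152, 155, 154, 157, 58, 57, 63, 64, 67, 30, 158, 156, 157, 156, 152, 153, 158, 152, 154, 154, 153, 155, 152, 157, 155, 157, 154, 156, 126, 150, 150, 152, 147, 146, 150, 145, 148, 150, 149, 149, 151, 149, 148, 151, 149, 149, 47, 60, 102, 143, 147, 146, 148, 152, 151, 144, 146, 144, 146, 145, 147, 146, 148, 148, 146, 147, 147, 144, 151, 158, 158, 156, 157, 156, 160, 5]
[142, 137, 142, 140, 105, 55, 57, 62, 70, 136, 138, 137, 138, 139, 138, 139, 138, 140, 141, 145, 137, 126, 133, 139, 137, 139, 139, 134, 92, 85, 85, 96, 142, 139, 141, 143, 142, 142, 143, 143, 140, 140, 141, 139, 141, 140, 142, 143, 142, 128, 136, 135, 134, 133]
```

The latch stops hard at fin y ≈ -0.02, a plate end at +0.025, exactly the tongue's far edge. It may have started partly across, which would make this its end stop. I'll check by drawing it back: if it moves 60 mm from here, this is the end stop. Then I push it home again.

arm_command(linear=[[0, -0.8, 0], [0, -0.8, -2], [0, -0.8, -4], [0, 2, -4.5], [0, 5.2, -4.5], [0, 5.2, -3], [0, 5.2, 0], [0, 5.2, 0], [0, 5.2, 0]], delta_rot=[[0, 0, 0], [0, 0, 0], [0, 0, 0], [0, 0, 0], [0, 0, 0], [0, 0, 0], [0, 0, 0], [0, 0, 0], [0, 0, 0]])

```text
t: 15.6
ee_pos: [0.5081, -0.0595, 0.1284]
tool_rot: [0.427, -3.11, -0.002]
contact_force: [-0.2, 0.8, 0.6]
opening: 0.0001
grip_force: 0.0
```

arm_command(linear=[[0, -0.6, 0], [0, -1.2, 0], [0, -1.8, 0], [0, -2.4, 0], [0, -3, 0], [0, -3.6, 0], [0, -4.2, 0], [0, -4.8, 0], [0, -5.4, 0], [0, -6, 0], [0, -6.4, 0], [0, -6.8, 0], [0, -6.8, 0]], delta_rot=[[0, 0, 0], [0, 0, 0], [0, 0, 0], [0, 0, 0], [0, 0, 0], [0, 0, 0], [0, 0, 0], [0, 0, 0], [0, 0, 0], [0, 0, 0], [0, 0, 0], [0, 0, 0], [0, 0, 0]])

```text
t: 16.9
ee_pos: [0.5269, -0.1261, 0.1286]
tool_rot: [0.427, -3.112, 0.001]
contact_force: [0.4, 0.3, -0.5]
opening: -0.0001
grip_force: 0.0
```

```bash
python3 - <<'E'
from fit import *
goto([])
E
```

```text
t 16.9 turn [-0.001 -0.001 -0.001] F [ 0.4  0.3 -0.5] loc [-0.0943 -0.0522  0.1286]
```

The fin is now at about -0.074, beyond its starting place, so it did start partly across. A few millimetres more will find the open stop.

arm_command(linear=[[0, -0.4, 0], [0, -0.8, 0], [0, -1.1, 0], [0, -1.1, 0]], delta_rot=[[0, 0, 0], [0, 0, 0], [0, 0, 0], [0, 0, 0]])

```text
t: 17.3
ee_pos: [0.5287, -0.1332, 0.1285]
tool_rot: [0.427, -3.11, -0.01]
contact_force: [-2.5, 9.4, 5.5]
opening: -0.0003
grip_force: 5.3
```

```bash
python3 - <<'E'
from fit import *
goto([])
E
```

```text
t 17.3 turn [ 0.007 -0.002 -0.001] F [-2.5  9.4  5.5] loc [-0.0945 -0.0596  0.1285]
```

Open stop is at fin -0.080 and closed stop at -0.020, which is 60 mm of travel, so it was fully across before. Now I push it home again.

arm_command(linear=[[0, 0.5, 0], [0, 0.5, -2], [0, 0.5, -4.5], [0, -2, -4.5], [0, -5.3, -4.5], [0, -5.3, -3], [0, -5.3, 0], [0, -5.3, 0], [0, -5.3, 0]], delta_rot=[[0, 0, 0], [0, 0, 0], [0, 0, 0], [0, 0, 0], [0, 0, 0], [0, 0, 0], [0, 0, 0], [0, 0, 0], [0, 0, 0]])

```text
t: 18.2
ee_pos: [0.5434, -0.1866, 0.1281]
tool_rot: [0.428, -3.11, -0.001]
contact_force: [1.2, -0.0, -0.4]
opening: -0.0002
grip_force: 0.0
```

arm_command(linear=[[0, 0.6, 0], [0, 1.2, 0], [0, 1.8, 0], [0, 2.4, 0], [0, 3, 0], [0, 3.5, 0], [0, 4, 0], [0, 4.5, 0], [0, 5, 0], [0, 5.5, 0], [0, 6, 0], [0, 6.5, 0], [0, 7, 0], [0, 7.4, 0], [0, 7.8, 0], [0, 8.2, 0], [0, 8.2, 0]], delta_rot=[[0, 0, 0], [0, 0, 0], [0, 0, 0], [0, 0, 0], [0, 0, 0], [0, 0, 0], [0, 0, 0], [0, 0, 0], [0, 0, 0], [0, 0, 0], [0, 0, 0], [0, 0, 0], [0, 0, 0], [0, 0, 0], [0, 0, 0], [0, 0, 0], [0, 0, 0]])

```text
t: 19.9
ee_pos: [0.5243, -0.1146, 0.1293]
tool_rot: [-0.429, 3.108, -0.023]
contact_force: [5.3, -21.2, -6.5]
opening: 0.0001
grip_force: 10.9
```

```bash
python3 - <<'E'
from fit import *
goto([])
E
```

```text
t 19.9 turn [-0.015  0.002  0.001] F [  5.3 -21.2  -6.5] loc [-0.0936 -0.0405  0.1293]
```

Fully across again (−0.0405 at 21 N). I back off, rise and move over the large button.

arm_command(linear=[[0, -1, 0], [0, -1, -3], [0, -1, -6], [0.5, 3, -6], [1, 7, -6], [1.4, 10.3, -6], [1.4, 10.3, -4], [1.4, 10.3, -2], [1.4, 10.3, -2], [1.4, 10.3, -2]], delta_rot=[[0, 0, 0], [0, 0, 0], [0, 0, 0], [0, 0, 0], [0, 0, 0], [0, 0, 0], [0, 0, 0], [0, 0, 0], [0, 0, 0], [0, 0, 0]])

```text
t: 20.9
ee_pos: [0.4797, -0.0119, 0.148]
tool_rot: [0.428, -3.109, -0.003]
contact_force: [0.3, -0.5, 0.6]
opening: 0.0003
grip_force: 0.0
```

```bash
python3 - <<'E'
from fit import *
C=cam('wrist'); im=vision.grab_frame('wrist'); save('wr5',im)
p=np.load('p.npy'); goto([(-.109,.07,.130),(-.109,.07,.122)])
c,s=np.cos(p[2]),np.sin(p[2])
for n,q in (('fin',.147),('start',.122),('vent',.122)):
    for d in vision.cut_out('wrist','latch' if n=='fin' else n)[:1]:
        ys,xs=np.nonzero(d['pixels']); e=ray(C,xs.mean(),ys.mean(),q)-[p[0],p[1],0]; print(n,d['conf'],d['extent'],(c*e[0]+s*e[1]).round(4),(-s*e[0]+c*e[1]).round(4))
E
```

```text
t 20.95 turn [ 0.001 -0.001 -0.   ] F [ 1.  -0.1 -0.4] loc [-0.108   0.0698  0.1489]
[0.1, 0.01, 1.89]
[0.1, 0.01, 2.69]
fin 0.78 [82.6, 224.1, 167.4, 89.5] -0.1114 -0.0046
start 0.73 [283.1, 200.0, 74.2, 58.5] -0.1184 0.0694
vent 0.92 [408.8, 212.8, 50.6, 48.4] -0.1124 0.1331
```

View pics/wr5.png

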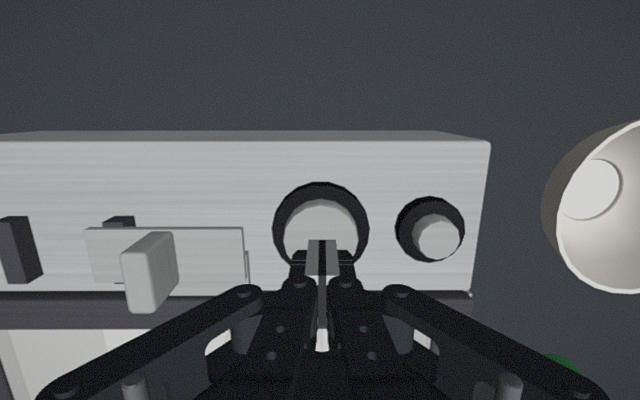

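The fingers stand centred over the large cap (322,235); the small one is well clear at (437,238). The latch plate lies across the tongue. Now I press, hold and release.

arm_command(linear=[[0.2, 0, 1], [0.2, 0, 1.7], [0.2, 0, 2.1], [0.2, 0, 2.5], [0.2, 0, 2.8], [0.2, 0, 3.0], [0.2, 0, 3.0], [0.2, 0, 3.0]], delta_rot=[[0, 0, 0], [0, 0, 0], [0, 0, 0], [0, 0, 0], [0, 0, 0], [0, 0, 0], [0, 0, 0], [0, 0, 0]])

```text
t: 21.9
ee_pos: [0.4791, -0.0133, 0.1236]
tool_rot: [0.429, -3.111, 0.001]
contact_force: [-14.1, 1.8, 33.9]
opening: 0.0
grip_force: 17.0
```

arm_command(linear=[[0, 0, 0], [0, 0, 0], [0, 0, 0], [0, 0, 0], [0, 0, 0], [0, 0, 0], [0, 0, 0]], delta_rot=[[0, 0, 0], [0, 0, 0], [0, 0, 0], [0, 0, 0], [0, 0, 0], [0, 0, 0], [0, 0, 0]])

```text
t: 22.6
ee_pos: [0.4791, -0.0133, 0.1236]
tool_rot: [0.429, -3.111, 0.001]
contact_force: [-13.8, 0.8, 34.5]
opening: 0.0003
grip_force: 16.9
```

```bash
python3 - <<'E'
from fit import *
goto([]); print(sensors.get_state()['wrist_torque'])
E
```

```text
t 22.6 turn [-0.    -0.001  0.   ] F [-13.8   0.8  34.5] loc [-0.1098  0.0693  0.1236]
[0.27078577 2.4899793  0.03473011]
```

I rise in small steps to see the button follow back up.

arm_command(linear=[[0, 0, -0.5], [0, 0, -1.0], [0, 0, -1.0], [0, 0, -1.0]], delta_rot=[[0, 0, 0], [0, 0, 0], [0, 0, 0], [0, 0, 0]])

```text
t: 23.0
ee_pos: [0.4793, -0.0132, 0.1288]
tool_rot: [-0.428, 3.112, -0.001]
contact_force: [-0.5, -0.3, 2.4]
opening: -0.0001
grip_force: 1.7
```

arm_command(linear=[[0, 0, -0.15], [0, 0, -0.3], [0, 0, -0.3], [0, 0, -0.3]], delta_rot=[[0, 0, 0], [0, 0, 0], [0, 0, 0], [0, 0, 0]])

```text
t: 23.4
ee_pos: [0.4792, -0.0132, 0.1317]
tool_rot: [-0.428, 3.112, -0.0]
contact_force: [0.5, -0.4, 1.5]
opening: -0.0001
grip_force: 0.9
```

The button follows up to 0.132, which is the full 8 mm. I retreat.

arm_command(linear=[[0, 0, -2], [0, 0, -5], [0, 0, -8], [0, 0, -12], [0, 0, -12], [0, 0, -12]], delta_rot=[[0, 0, 0], [0, 0, 0], [0, 0, 0], [0, 0, 0], [0, 0, 0], [0, 0, 0]])

```text
t: 24.0
ee_pos: [0.4791, -0.0129, 0.2522]
tool_rot: [-0.428, 3.111, -0.0]
contact_force: [0.2, -0.1, -0.1]
opening: -0.0002
grip_force: 0.0
```

```bash
python3 - <<'E'
from fit import *
goto([]); vision.grab_frame('top'); C=cam('top')
for l in ('jar','wine','mill','bowl','lid'):
    for d in vision.cut_out('top',l)[:1]: print(l,round(d['conf'],2),d['extent'])
print(workorder.job_done())
E
```

```text
t 24.0 turn [-0.     0.001 -0.   ] F [ 0.2 -0.1 -0.1] loc [-0.1097  0.0697  0.2522]
jar 0.67 [268.2, 134.3, 157.9, 151.9]
wine 0.88 [189.0, 183.1, 47.3, 32.4]
mill 0.93 [442.5, 180.4, 28.9, 24.1]
bowl 0.74 [213.2, 256.2, 53.8, 52.2]
lid 0.56 [269.9, 140.9, 146.6, 106.9]
the job is handed in; nothing more can be done
None
```

I shut the lid gently, slid the latch fully across, and pressed the large button down for about 1.1 s until it sprang back; handed in at about 24 s. The latch started partly across, so with the lid shut I once drew it back to its open stop to confirm its 60 mm travel, then pushed it home again before pressing.

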